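# Free a drilled link from the cam-clamped drill jig with a chip hook

### The job

Crank the red knob of the drill jig counter-clockwise until the yoke rests on the flat of the cam, so that the jaw stays open by itself, and let go. The drilled brass link still has sharp burrs, so keep the gripper's fingers off it: reach the chip hook into the slot, hook the link's near hole and drag the link completely out of the slot onto the jig's ledge. Then lay the hook back down on the bench, clear of the jig, and leave everything else where it stands.

Things in the scene. Friction and masses are not known exactly. Their poses are not given: they have to be found in the camera images.
- jig: Drill jig fixed to the bench: dark steel base 24 mm thick, slot on top. Origin on the bench under the middle of the slot's mouth; x runs from the mouth into the slot, y across it, z up. The base's top is slot floor and ledge in one level face; the ledge is 76 mm wide, from x = 0 to -130 mm. Cam and crank stand on a deck at the -y side, out to y = -115 mm.
- jig_mouth (a point): Middle of the slot's mouth, on its floor, 24 mm above the bench; axes as the jig's. Slot: x = 0 to 130 mm, between the steel rail (inner face y = 15 mm) and the aluminium jaw (y = -15 mm when clamped), both up to 58 mm above the bench. Open on top to x = 74 mm; behind that a bushing plate covers it (60 to 70 mm above the bench, bush to 75 mm).
- crank_axis (a point): Point on the upright axis of cam and crank, 88 mm above the bench, at x = 60, y = -58 mm in the jig's frame; axes as the jig's.
- crank (a joint): Cam angle (rad), counter-clockwise from above, 0 to 2.4 (stop). At 0 the arm points at -153 degrees from the jig's x axis and turns with the joint. Starts at 0 to 0.6, link clamped by springs. From 1.1 the cam opens the jaw (up to 8 N at the knob), most at 1.78; at 2.2 its flat lies on the yoke and holds itself: let go between 1.9 and 2.4, it snaps to 2.2.
- jaw (a joint): How far the spring jaw has opened (m): about 0 clamped on the link, 0.0035 with the cam on its flat.
- knob_center (a point): Centre of the red upright knob on the crank, 88 mm above the bench: a cylinder of 23 mm diameter, from 60 to 106 mm above the bench, 52 mm from the crank's axis, that spins freely on its stud, so that a hand can hold it and go round the axis without turning.
- link_center (a point): Centre (half-way up) of the brass link, 100 x 30 x 12 mm, 0.27 kg, lying in the slot; its x axis runs along its length, towards the jig's rear, and it has two holes of 18 mm diameter through its thickness, 33 mm either side of the centre. It starts with its near end 22 to 29 mm inside the mouth.
- link_hole (a point): Centre (half-way up, 6 mm below the link's upper face) of the link's hole nearer to the slot's mouth, 18 mm diameter, open to view from above.
- link_rear (a point): Middle of the link's rear end face, half-way up: out of the slot once its x in the jig's frame is below 0.
- hook_handle (a point): Centre of the chip hook's wooden handle, 96 mm long (x), 24 mm wide (y), 35 mm high (z): flat-sided, so the hook lies on the bench with this point 17.5 mm up. The x axis points along the tool towards the hook end. The hook weighs 0.11 kg. Grip it across its 24 mm, at this point or a little higher, so that the fingertips clear the ledge.
- hook_tip (a point): End of the hook's tip, 140 mm ahead of the handle's centre along its x and 17 mm below it. The shank (6 mm diameter) runs straight ahead level with the handle's centre and turns straight down at the end into the 6 mm thick tip.
- cup_28: Open steel cup, 64 mm diameter, 47 mm high, bystander. Origin under its centre.
- cup_31: Another such cup.
- v_block: Steel V-block, 62 x 57 x 35 mm, bystander. Origin under its centre.

How it is judged:
By the outcome, as a careful person would: the job done as asked, in the order asked, and still so for the second after the job is handed in, with the robot touching nothing.
It also fails if it takes over 61 s, if anything falls off the work surface, if the arm or the gripper's body presses on something with over 40 N, if the wrist force passes 120 N, or if a joint passes its speed limit or range.

### The arm

A 6-joint arm with a two-finger parallel gripper is mounted at the origin on a cart in front of the work surface, level with it; the furniture and walls round the work are solid. World frame = base frame: x ahead of the robot, y to its left, z up, the work surface at z = 0. Lengths are in m, angles in rad, forces in N, time in s.
With the tool pointing down it reaches from about 0.35 to 0.975 m from the base axis. Payload 4.9 kg.
Tool frame: the origin (TCP) lies on the centre line of the jaws, within the pads' length; the fingertips stand 11 mm ahead of it and the grasp point (between the pads) lies 8 mm behind it; z points along the fingers, y is the direction in which the jaws open and shut (so a half turn about z gives the same grasp; the last joint's range is limited). The gripper opens to 85 mm and grips with 20 to 120 N. Pads are 22 mm wide; open, the fingers measure 114 mm over their backs; the gripper's body (76 mm by 85 mm) begins 54 mm behind the grasp point. The pads swing forward as they close: fully open they stand 13 mm farther back than shut.
Start: joints at [1.131, 0.053, 1.613, -0, 1.476, -0.119], TCP at [0.197, 0.593, 0.242] pointing down, gripper open.
Joint ranges: [-3.01, 3.01], [-1.01, 2.22], [0.06, 2.58], [-1.02, 4.17], [0.09, 2.62], [-3.14, 3.14]. Speed limits (rad/s): [2.57, 2.57, 3.14, 3.14, 3.14, 3.14].

### API

Orientations are given as a rotation vector (axis times angle).
In Python, from station import ctrl gives the robot as it stands.
- The arm moves only by the shell command python3 -m crank 'ROWS' [OPENING] [FORCE]. ROWS is JSON, a list of rows, each an object of numbers: "x", "y", "z": the shift along the tool's x, y, z as a fraction of full scale; "roll": the turn about the tool's z as a fraction of full scale. In form: [{"x": .., "y": .., "z": .., "roll": ..}, ...]. A call has 1 to 10 rows; each row shifts and turns the commanded pose from where the row before left it, along the tool's axes as they then stand; what a row does not reach is not made up. Full scale, the value 1, is 0.06 m for a shift and 0.12 rad for a turn. A row lasts 1/8 s, in which the tool goes at most 62.5 mm and 10.7 degrees, less where a joint would pass 70% of its speed; a pose out of reach is approached as far as the arm can. A call with a number of a shift or a turn outside -1 to 1 is refused whole. A call with a gripper value outside its range is refused whole. OPENING is the closure, from 0 (fully open) to 1 (shut), set as the call begins (- or left out, the last holds). The fingers move at their own pace and stop on an object; FORCE is the grip in N (left out, the last holds). Time passes only in rows, so rows that do not move let the fingers close. It gives the time, the measured TCP pose, the force and the opening at its end, in the units of the state.
- ctrl.get_obs(): the state, without advancing time (a new reading comes with each control period).
- ctrl.get_image(name): name is "side" or "top" or "wrist"; returns a dict with "img" (384x512x3 uint8, red, green, blue), "K" (3x3 intrinsics, pixels), "k1" (the pictures are not rectified: a ray, as slopes to the right and down, at radius r is drawn at 1 + k1 r^2 times it, then the intrinsics apply), "rvec" (rotation vector, rad) and "tvec" (3), from world to camera coordinates, as OpenCV has them. Camera axes: x right, y down, z forward; pixel columns grow to the right and rows downward; lengths in m; the calibration is good to about 2 mm. A picture is of the moment at which its call begins. There is no depth.
- ctrl.finish_job(): hands the job in, once; it reports no verdict.
The state is a dict: "t": time; "q": joint angles; "dq": joint speeds; "effort": joint torques, N m; "tool_pos": TCP position; "tool_rot": TCP orientation; "contact_force": force on the tool from outside, world axes, zero at the start; "wrist_torque": the same for the moment, N m; "opening": finger opening in m.
Only numpy, scipy, OpenCV 4.12 (cv2) and the standard library are available. Lean on these libraries where they do the work, as an engineer would, in place of code of your own. Each camera call takes 0.05 s, during which the arm holds its last target.

## Working session

There is one attempt and no reset: what is moved stays moved. The work goes in short steps, Python scripts to look and compute and a shell command to move; the robot and the scene stay as the last step left them, time stands still between calls to the robot, and variables do not carry over. Pictures are saved under pics/ and viewed, and the job is handed in when it is done.

```bash
ls; mkdir -p pics; python3 - <<'E'
from station import ctrl
import cv2
o=ctrl.get_obs(); print({k:o[k] for k in('t','tool_pos','tool_rot','opening','contact_force')})
for n in("side","top","wrist"):
    d=ctrl.get_image(n); cv2.imwrite(f"pics/{n}0.png",d["img"][:,:,::-1]); print(n,d["K"],d["k1"],d["rvec"],d["tvec"])
E
```

```text
pics
{'t': 0.0, 'tool_pos': array([0.19679308, 0.59255289, 0.24103805]), 'tool_rot': array([-0.5016098 , -3.10066932,  0.00319497]), 'opening': 0.08538459772349512, 'contact_force': array([-0.02091204, -0.49229282,  0.50832281])}
side [[372.88941086   0.         253.18691231]
 [  0.         372.88941086 198.11165993]
 [  0.           0.           1.        ]] -0.05620726564076971 [ 2.24287783 -0.29931141  0.11565186] [-0.47288425  0.28622656  0.97170552]
top [[357.94926925   0.         254.73257803]
 [  0.         357.94926925 195.72134601]
 [  0.           0.           1.        ]] -0.06249675576032533 [ 2.16100973 -2.19069351  0.10550349] [0.24241321 0.55595715 0.91954653]
wrist [[279.61738633   0.         259.15528304]
 [  0.         279.61738633 196.92140363]
 [  0.           0.           1.        ]] -0.04516228201451915 [-2.36550987 -1.70781987 -0.22360239] [-0.62388017 -0.03320392  0.37927454]
```

View pics/side0.png

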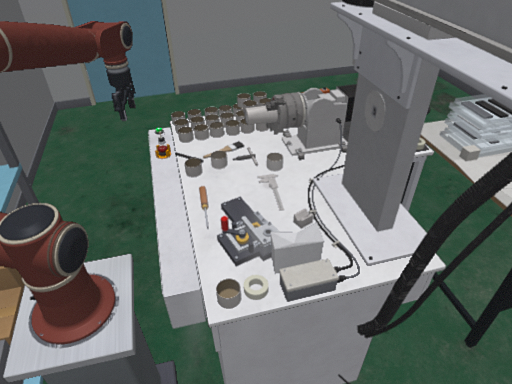

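View pics/top0.png

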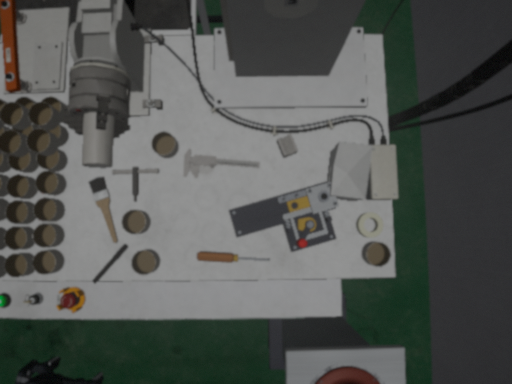

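View pics/wrist0.png

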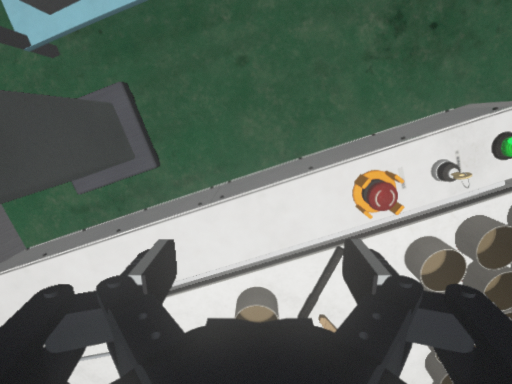

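The top view shows the jig (ledge about (255,215), slot to the right, red knob (302,243)) and the hook (handle (215,257), tip (268,260)). Now helper code and enlarged crops.

```bash
cat > h.py <<'E'
import numpy as np, cv2
from scipy.spatial.transform import Rotation as R
from station import ctrl
def snap(n,f=None):
    d=ctrl.get_image(n); d={k:(np.array(v) if k!='k1' else float(v)) for k,v in d.items()}
    if f: np.savez(f"pics/{f}.npz",**d); cv2.imwrite(f"pics/{f}.png",d["img"][:,:,::-1])
    return d
def load(f): return dict(np.load(f"pics/{f}.npz"))
def ray(d,u,v):
    K=d["K"]; xd=(u-K[0,2])/K[0,0]; yd=(v-K[1,2])/K[1,1]
    x,y=xd,yd
    for _ in range(20):
        s=1+float(d["k1"])*(x*x+y*y); x,y=xd/s,yd/s
    Rm=R.from_rotvec(d["rvec"]).as_matrix()
    return -Rm.T@d["tvec"], Rm.T@np.array([x,y,1.])
def onz(d,u,v,z):
    c,r=ray(d,u,v); return c+r*(z-c[2])/r[2]
def tri(*a):
    A=np.zeros((3,3));b=np.zeros(3)
    for d,u,v in a:
        c,r=ray(d,u,v); r=r/np.linalg.norm(r); P=np.eye(3)-np.outer(r,r); A+=P;b+=P@c
    p=np.linalg.solve(A,b)
    return p,[np.linalg.norm(np.cross(p-ray(d,u,v)[0],ray(d,u,v)[1]/np.linalg.norm(ray(d,u,v)[1]))) for d,u,v in a]
def proj(d,p):
    Rm=R.from_rotvec(d["rvec"]).as_matrix(); c=Rm@np.asarray(p)+d["tvec"]; x,y=c[:2]/c[2]; s=1+float(d["k1"])*(x*x+y*y)
    return np.array([d["K"][0,0]*x*s+d["K"][0,2], d["K"][1,1]*y*s+d["K"][1,2]])
def crop(d,u0,v0,u1,v1,k,f):
    cv2.imwrite(f"pics/{f}.png",cv2.resize(d["img"][v0:v1,u0:u1,::-1],None,fx=k,fy=k,interpolation=cv2.INTER_CUBIC))
def blob(d,lo,hi,win=None):
    hsv=cv2.cvtColor(d["img"],cv2.COLOR_RGB2HSV); m=cv2.inRange(hsv,np.array(lo),np.array(hi))
    if win: 
        w=np.zeros_like(m); w[win[1]:win[3],win[0]:win[2]]=255; m&=w
    n,l,s,c=cv2.connectedComponentsWithStats(m); 
    return [(s[i,4],s[i,:4],c[i].round(1)) for i in np.argsort(-s[1:,4])[:4]+1]
E
python3 - <<'E'
from h import *
t=snap("top","t1"); s=snap("side","s1")
crop(t,190,170,390,280,4,"t1c"); crop(s,180,170,340,310,5,"s1c")
for n,u,v in [("ledge TL",230,210),("ledge BL",238,236),("handleL",198,257),("handleR",237,257),("tip",269,260),("knob",302,243)]:
    print(n,onz(t,u,v,{'k':.106,'h':.02,'t':.0,'l':.024}[n[0]]).round(3))
E
```

```text
ledge TL [0.522 0.3   0.024]
ledge BL [0.454 0.28  0.024]
handleL [0.4   0.386 0.02 ]
handleR [0.399 0.283 0.02 ]
tip [0.389 0.199 0.   ]
knob [0.437 0.124 0.106]
```

View pics/t1c.png

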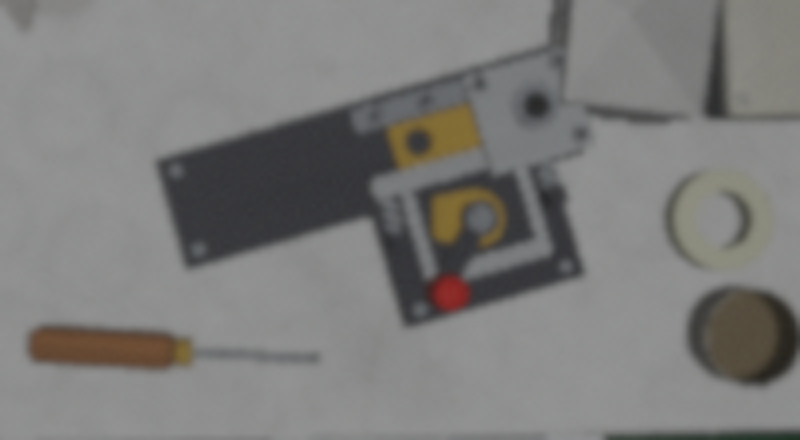

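View pics/s1c.png

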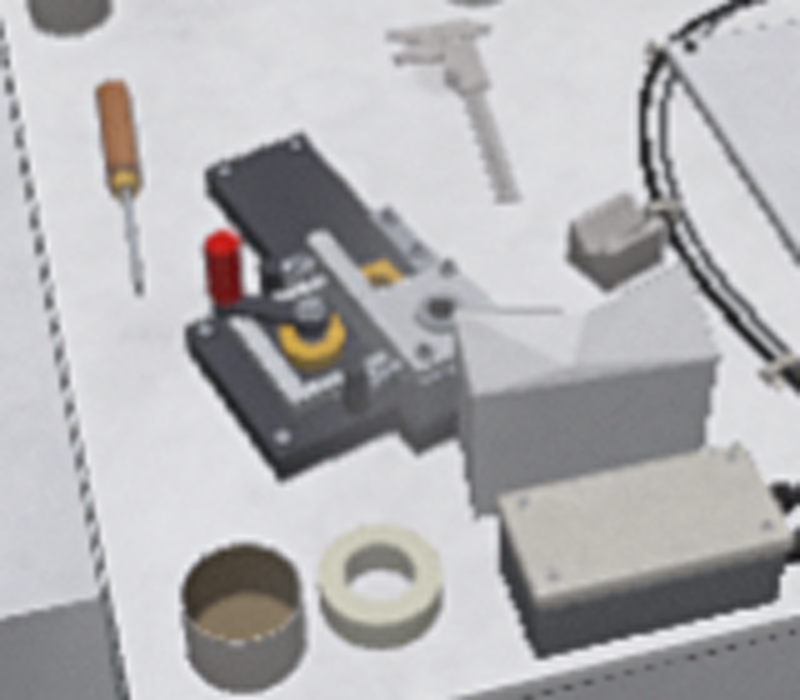

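```bash
python3 - <<'E'
from h import *
w=snap("wrist","w1"); o=ctrl.get_obs()
T=R.from_rotvec(o["tool_rot"]).as_matrix(); c,r=ray(w,256,192)
print(T.round(3)); print("cam in tool",(T.T@(c-o["tool_pos"])).round(3),"axis in tool",(T.T@r).round(3), "tcp px",proj(w,o["tool_pos"]), proj(w,o["tool_pos"]+[0,0,-.2]))
t=load("t1")
f=lambda x,y:(190+(x+.5)/4-.5,170+(y+.5)/4-.5)
P={n:onz(t,*f(*p),z)[:2] for n,p,z in [("TL",(159,160),.024),("BL",(187,268),.024),("D1",(406,326),.024),("D2",(583,272),.024),("axis",(481,218),.07),("hole",(418,142),.036),("nearA",(388,129),.036),("nearB",(400,169),.036)]}
for k,v in P.items(): print(k,v.round(4))
y=P["TL"]-P["BL"]; print(np.degrees(np.arctan2(*y[::-1])),np.linalg.norm(y)); x=P["D2"]-P["D1"]; print(np.degrees(np.arctan2(*x[::-1])),np.linalg.norm(x))
s=load("s1")
for d,n,win in((t,"t",(280,230,320,260)),(s,"s",(210,205,240,240))):
    print(n,blob(d,(0,150,90),(8,255,255),win)[:2])
E
```

```text
[[-0.949  0.315 -0.   ]
 [ 0.315  0.949 -0.001]
 [ 0.    -0.001 -1.   ]]
cam in tool [ 0.067  0.    -0.132] axis in tool [-0.244 -0.012  0.97 ] tcp px [259.16658574 255.38600165] [259.4553593  178.80056701]
TL [0.5235 0.3021]
BL [0.4525 0.2843]
D1 [0.4127 0.1417]
D2 [0.4459 0.0244]
axis [0.4818 0.098 ]
hole [0.5322 0.1325]
nearA [0.541  0.1519]
nearB [0.5148 0.1447]
14.049805180331829 0.07319216129566666
-74.1952406353717 0.12191364711776169
t [(np.int32(54), array([298, 239,   9,   8], dtype=int32), array([302. , 242.8]))]
s [(np.int32(66), array([221, 217,   7,  14], dtype=int32), array([224.2, 222.8]))]
```

```bash
python3 -m crank '[{"x":-0.7,"y":-0.58,"z":-0.1},{"x":-0.7,"y":-0.58,"z":-0.1},{"x":-0.7,"y":-0.58,"z":-0.1},{"x":-0.7,"y":-0.58,"z":-0.1},{"x":-0.7,"y":-0.58,"z":-0.1},{"x":-0.7,"y":-0.58,"z":-0.1},{"x":-0.7,"y":-0.58,"z":-0.1},{"x":-0.7,"y":-0.58,"z":-0.1},{"x":-0.7,"y":-0.58,"z":-0.1},{"x":-0.7,"y":-0.58,"z":-0.1}]'; python3 -m crank '[{"roll":1},{"roll":1},{"roll":1},{"roll":1},{"roll":1},{"roll":1},{"roll":1},{"roll":1},{"roll":0.25},{"roll":0}]'
python3 - <<'E'
from h import *
snap("wrist","w2")
E
```

```text
validation failed for argument at $[0]...
validation failed for argument at $[0]...
```

View pics/w2.png

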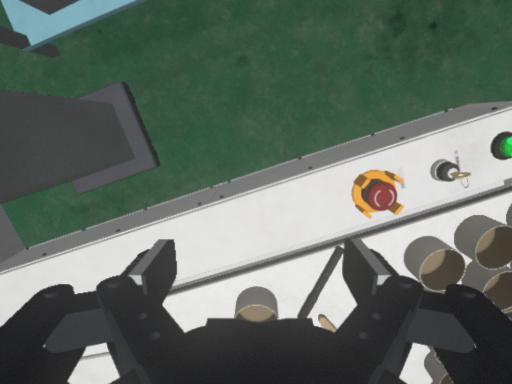

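Rows apparently need all four keys.

```bash
python3 -m crank '[{"x":-0.7,"y":-0.58,"z":-0.1,"roll":0},{"x":-0.7,"y":-0.58,"z":-0.1,"roll":0},{"x":-0.7,"y":-0.58,"z":-0.1,"roll":0},{"x":-0.7,"y":-0.58,"z":-0.1,"roll":0},{"x":-0.7,"y":-0.58,"z":-0.1,"roll":0},{"x":-0.7,"y":-0.58,"z":-0.1,"roll":0},{"x":-0.7,"y":-0.58,"z":-0.1,"roll":0},{"x":-0.7,"y":-0.58,"z":-0.1,"roll":0},{"x":-0.7,"y":-0.58,"z":-0.1,"roll":0},{"x":-0.7,"y":-0.58,"z":-0.1,"roll":0}]'
```

```text
t: 1.6
tool_pos: [0.4866, 0.1288, 0.3028]
tool_rot: [0.502, 3.1, 0.001]
contact_force: [1.1, -0.0, 0.3]
opening: 0.0855
```

```bash
python3 -m crank '[{"x":0,"y":0,"z":0,"roll":1},{"x":0,"y":0,"z":0,"roll":1},{"x":0,"y":0,"z":0,"roll":1},{"x":0,"y":0,"z":0,"roll":1},{"x":0,"y":0,"z":0,"roll":1},{"x":0,"y":0,"z":0,"roll":1},{"x":0,"y":0,"z":0,"roll":1},{"x":0,"y":0,"z":0,"roll":1},{"x":0,"y":0,"z":0,"roll":0.2},{"x":0,"y":0,"z":0,"roll":0}]'
python3 - <<'E'
from h import *
snap("wrist","w2"); snap("top","t2"); o=ctrl.get_obs(); print(R.from_rotvec(o["tool_rot"]).as_matrix().round(3),o["q"])
E
```

```text
t: 2.85
tool_pos: [0.4859, 0.1304, 0.3023]
tool_rot: [1.905, 2.498, 0.0]
contact_force: [0.5, 0.3, -0.0]
opening: 0.0856
[[-0.264  0.965  0.   ]
 [ 0.965  0.264 -0.   ]
 [-0.     0.    -1.   ]] [ 1.14205667e-01 -2.72674468e-01  1.81427707e+00 -2.48199505e-05
  1.59998316e+00 -1.52844255e-01]
```

View pics/w2.png

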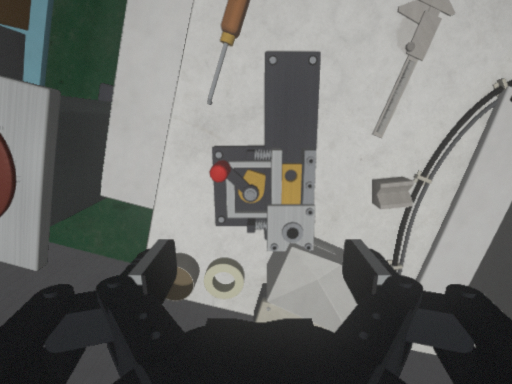

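Wrist view is aligned with the jig: red knob (220,173), cam hub (251,193), link near hole (291,175), ledge end row ~52, hook tip (210,102). Enlarge to measure.

```bash
python3 - <<'E'
from h import *
w=load("w2")
crop(w,200,40,330,150,6,"w2a"); crop(w,200,140,330,240,6,"w2b"); crop(w,190,0,270,110,5,"w2c")
E
```

```text
(no output)
```

View pics/w2a.png

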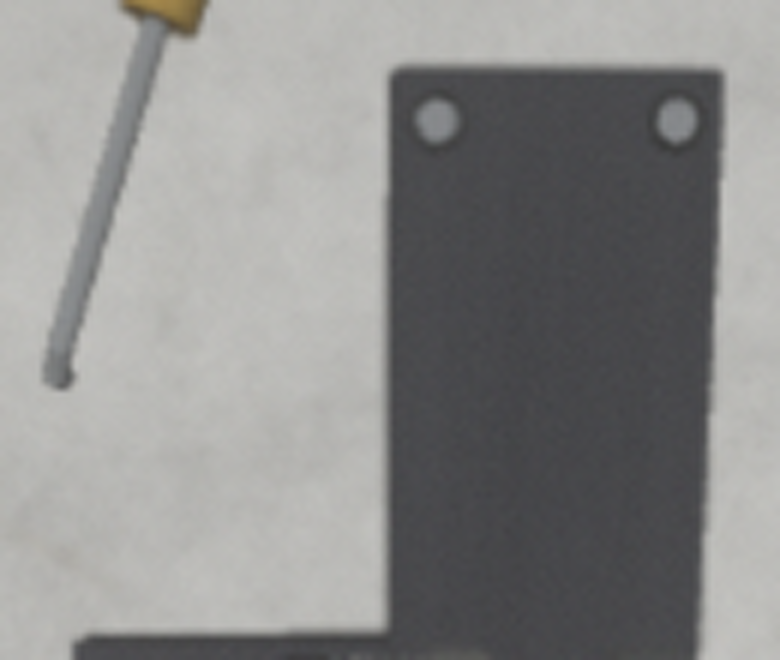

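View pics/w2b.png

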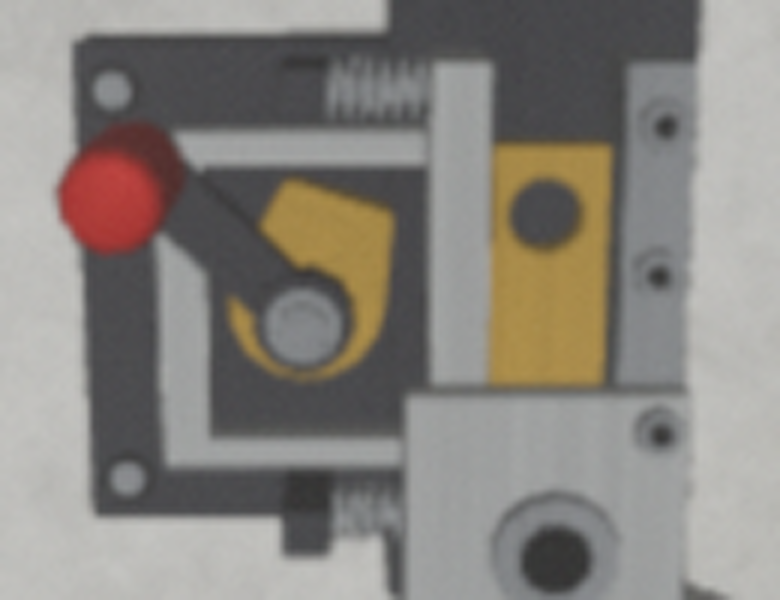

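View pics/w2c.png

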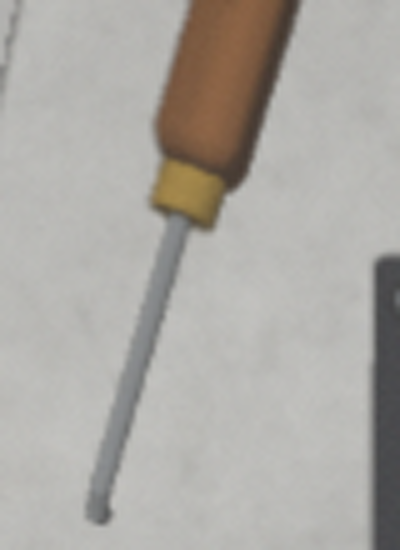

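```bash
python3 - <<'E'
from h import *
w=load("w2")
def f(x,y,o): return (200+(x+.5)/6-.5, o+(y+.5)/6-.5)
pts=[("C1",(391,68),40,.024),("C2",(723,70),40,.024),("D1",(76,640),40,.024),("D2",(96,515),140,.024),("ledgeL",(389,600),40,.024),("railfront",(627,62),140,.058),("railend",(614,384),140,.058),("jawfront",(492,62),140,.058),("hub.07",(302,325),140,.07),("hub.088",(302,325),140,.088),("knobtop",(113,203),140,.106),("hole",(546,214),140,.036),("nearL",(497,144),140,.036),("nearR",(612,146),140,.036),("bush",(557,545),140,.075),("tip",(58,372),40,.003)]
P={n:onz(w,*f(*p,o),z)[:2] for n,p,o,z in pts}
ax=P["C2"]-P["C1"]; print("yang",np.degrees(np.arctan2(ax[1],ax[0])),np.linalg.norm(ax)); e=P["ledgeL"]-P["C1"]; print("xang",np.degrees(np.arctan2(e[1],e[0]))); e=P["D2"]-P["D1"]; print("xang",np.degrees(np.arctan2(e[1],e[0])))
e=P["railend"]-P["railfront"]; print("xang",np.degrees(np.arctan2(e[1],e[0])))
th=np.radians(-74.9); X=np.array([np.cos(th),np.sin(th)]);Y=np.array([-X[1],X[0]])
M=(P["C1"]+P["C2"])/2+.130*X; print("mouth",M)
for n,p in P.items(): print(n,p.round(4),"jig",((p-M)@X).round(4),((p-M)@Y).round(4))
E
```

```text
yang 15.319873753492727 0.07468628911510718
xang -74.63753881473264
xang -74.70713038428553
xang -74.64669433044817
mouth [0.52002717 0.1699613 ]
C1 [0.4501 0.2856] jig -0.1299 -0.0373
C2 [0.5222 0.3053] jig -0.1301 0.0373
D1 [0.4109 0.1427] jig -0.0021 -0.1125
D2 [0.4432 0.0245] jig 0.1204 -0.1121
ledgeL [0.4814 0.1718] jig -0.0119 -0.0368
railfront [0.535  0.1747] jig -0.0007 0.0157
railend [0.5548 0.1026] jig 0.0741 0.016
jawfront [0.506  0.1667] jig -0.0005 -0.0144
hub.07 [0.4803 0.1002] jig 0.057 -0.0565
hub.088 [0.4797 0.1048] jig 0.0524 -0.0559
knobtop [0.4364 0.1238] jig 0.0228 -0.0927
hole [0.5312 0.1336] jig 0.038 0.0013
nearL [0.5149 0.1468] jig 0.0211 -0.011
nearR [0.5415 0.1536] jig 0.0214 0.0165
bush [0.55   0.0665] jig 0.1077 0.0019
tip [0.3889 0.2025] jig -0.0655 -0.1181
```

Consistent: ledge width ~75 mm vs 76, hub 57–60/−57, knob radius 51 mm vs 52, crank angle about 0.28. Move over the knob with half-closed fingers.

```bash
python3 -m crank '[{"x":0.11,"y":-0.82,"z":0,"roll":0},{"x":0,"y":0,"z":1,"roll":0},{"x":0,"y":0,"z":1,"roll":0},{"x":0,"y":0,"z":0.8,"roll":0},{"x":0,"y":0,"z":0,"roll":0},{"x":0,"y":0,"z":0,"roll":0}]' 0.5 40
python3 - <<'E'
from h import *
w=snap("wrist","w3");s=snap("side","s3"); crop(s,180,150,340,300,5,"s3c")
E
```

```text
t: 3.7
tool_pos: [0.438, 0.124, 0.1365]
tool_rot: [1.906, 2.495, 0.003]
contact_force: [-0.3, -0.1, 1.1]
opening: 0.0427
```

View pics/w3.png

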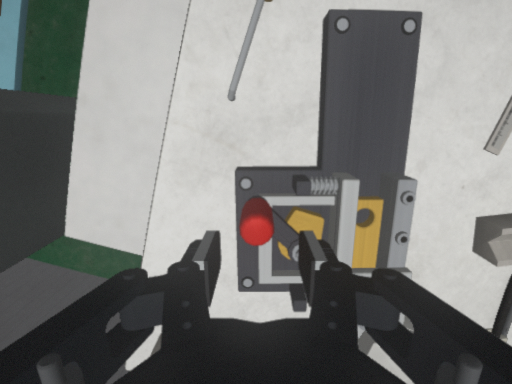

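View pics/s3c.png

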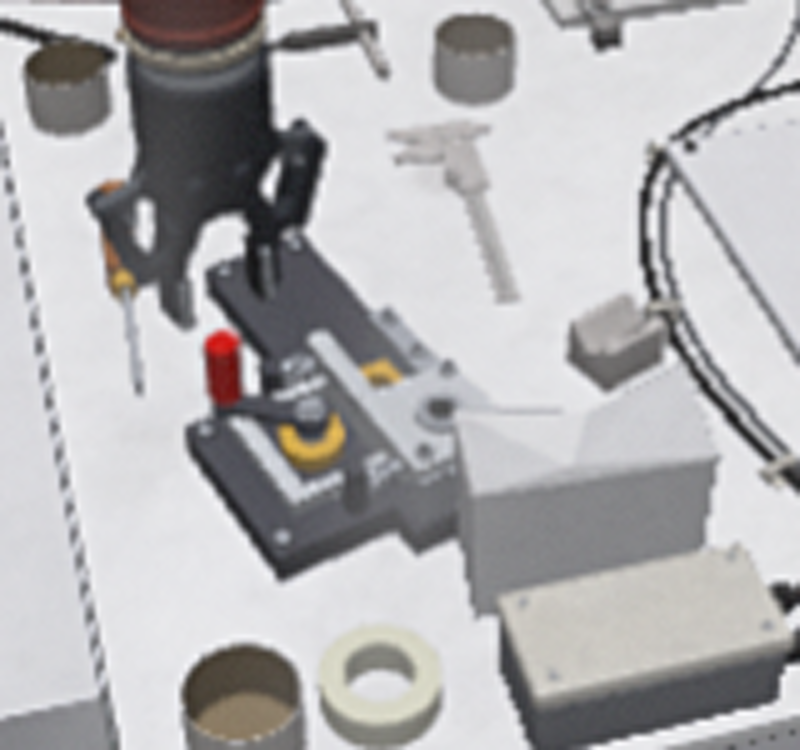

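```bash
python3 - <<'E'
from h import *
w=load("w3"); t=snap("top","t3")
img=w["img"].astype(int); hsv=cv2.cvtColor(w["img"],cv2.COLOR_RGB2HSV)
print(blob(w,(0,150,60),(8,255,255),(220,170,300,260))[:1], blob(w,(0,150,180),(8,255,255),(220,170,300,260))[:1])
for u,v in((257,230),(258,228)): print(onz(w,u,v,.106))
print(proj(w,[.4364,.1238,.106]))
E
```

```text
[(np.int32(821), array([240, 213,  33,  32], dtype=int32), array([256.5, 228.8]))] [(np.int32(500), array([244, 219,  26,  24], dtype=int32), array([256. , 230.5]))]
[0.43565988 0.12471682 0.106     ]
[0.435911   0.12616515 0.106     ]
[257.76149914 231.61442673]
```

```bash
python3 -m crank '[{"x":0,"y":-0.03,"z":0.45,"roll":0},{"x":0,"y":0,"z":0.44,"roll":0},{"x":0,"y":0,"z":0,"roll":0},{"x":0,"y":0,"z":0,"roll":0}]'; python3 -m crank '[{"x":0,"y":0,"z":0,"roll":0},{"x":0,"y":0,"z":0,"roll":0},{"x":0,"y":0,"z":0,"roll":0},{"x":0,"y":0,"z":0,"roll":0}]' 0.9 40
```

```text
t: 4.35
tool_pos: [0.4363, 0.1236, 0.0828]
tool_rot: [1.906, 2.495, 0.003]
contact_force: [-0.2, -0.8, -0.3]
opening: 0.0427
t: 4.85
tool_pos: [0.4364, 0.1236, 0.0828]
tool_rot: [1.906, 2.495, 0.004]
contact_force: [-0.5, -1.1, 6.1]
opening: 0.0219
```

Knob held at 22 mm opening. Crank in 11° steps about the axis (tool x = −jig x, tool y = jig y).

```bash
python3 -m crank '[{"x":-0.125,"y":-0.11,"z":0,"roll":0},{"x":-0.143,"y":-0.084,"z":0,"roll":0},{"x":-0.157,"y":-0.055,"z":0,"roll":0},{"x":-0.164,"y":-0.025,"z":0,"roll":0},{"x":0,"y":0,"z":0,"roll":0}]'
python3 - <<'E'
from h import *
w=snap("wrist","w4")
M=np.array([.520,.170]);th=np.radians(-74.67);X=np.array([np.cos(th),np.sin(th)]);Y=np.array([-X[1],X[0]])
o=ctrl.get_obs();p=o["tool_pos"][:2]-(M+.06*X-.058*Y); print(np.linalg.norm(p),np.degrees(np.arctan2(p@Y,p@X)),"force jig",o["contact_force"][:2]@X,o["contact_force"][:2]@Y)
E
```

```text
t: 5.48
tool_pos: [0.4312, 0.0845, 0.0828]
tool_rot: [1.906, 2.491, 0.008]
contact_force: [6.3, 2.1, 4.7]
opening: 0.022
0.05023151546724944 -91.32030261651532 force jig 0.5281075515723791 7.031569930566272
```

View pics/w4.png

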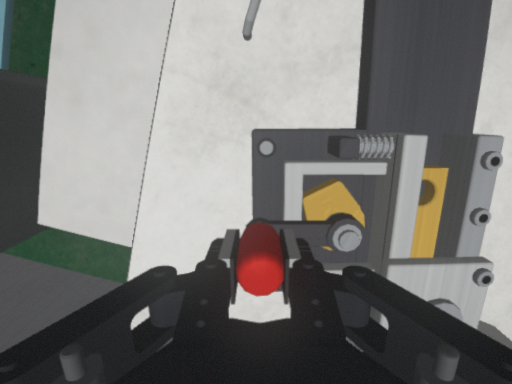

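```bash
python3 -m crank '[{"x":-0.166,"y":0.027,"z":0,"roll":0},{"x":-0.162,"y":0.039,"z":0,"roll":0},{"x":-0.151,"y":0.069,"z":0,"roll":0},{"x":0,"y":0,"z":0,"roll":0}]'
python3 -m crank '[{"x":-0.135,"y":0.097,"z":0,"roll":0},{"x":-0.114,"y":0.12,"z":0,"roll":0},{"x":-0.089,"y":0.14,"z":0,"roll":0},{"x":0,"y":0,"z":0,"roll":0},{"x":0,"y":0,"z":0,"roll":0}]'
python3 - <<'E'
from h import *
w=snap("wrist","w5")
M=np.array([.520,.170]);th=np.radians(-74.67);X=np.array([np.cos(th),np.sin(th)]);Y=np.array([-X[1],X[0]])
o=ctrl.get_obs();p=o["tool_pos"][:2]-(M+.06*X-.058*Y); print(np.linalg.norm(p),np.degrees(np.arctan2(p@Y,p@X)),"force jig",o["contact_force"][:2]@X,o["contact_force"][:2]@Y)
E
```

```text
t: 6.02
tool_pos: [0.4461, 0.06, 0.0828]
tool_rot: [1.906, 2.493, 0.009]
contact_force: [5.8, 3.3, 5.0]
opening: 0.0218
t: 6.65
tool_pos: [0.4716, 0.0468, 0.0827]
tool_rot: [1.908, 2.495, 0.009]
contact_force: [3.8, 8.4, 8.2]
opening: 0.0215
0.05070535749871067 -24.83294629525665 force jig -5.73754008723053 4.825825142540924
```

View pics/w5.png

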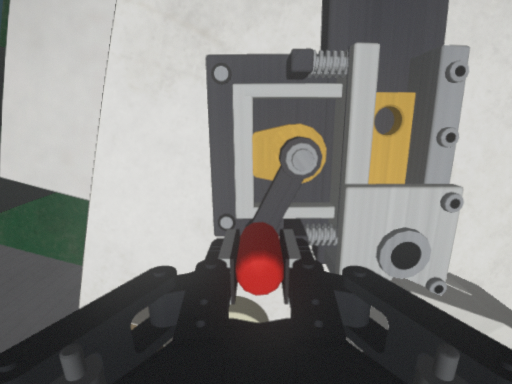

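The cam's flat faces the yoke, crank about 2.24 rad. Release and lift.

```bash
python3 -m crank '[{"x":0,"y":0,"z":0,"roll":0},{"x":0,"y":0,"z":0,"roll":0},{"x":0,"y":0,"z":0,"roll":0},{"x":0,"y":0,"z":-0.3,"roll":0},{"x":0,"y":0,"z":-0.8,"roll":0},{"x":0,"y":0,"z":-1,"roll":0},{"x":0,"y":0,"z":-1,"roll":0},{"x":0,"y":0,"z":-0.5,"roll":0},{"x":0,"y":0,"z":0,"roll":0}]' 0.5 40
python3 - <<'E'
from h import *
w=snap("wrist","w6")
M=np.array([.520,.170]);th=np.radians(-74.67);X=np.array([np.cos(th),np.sin(th)]);Y=np.array([-X[1],X[0]])
print(blob(w,(0,150,180),(8,255,255),(200,100,330,380))[:1])
E
```

```text
t: 7.82
tool_pos: [0.4711, 0.0453, 0.3019]
tool_rot: [1.903, 2.491, 0.007]
contact_force: [0.7, -0.4, -0.9]
opening: 0.0425
[(np.int32(165), array([252, 170,  14,  15], dtype=int32), array([258.5, 176.9]))]
```

View pics/w6.png

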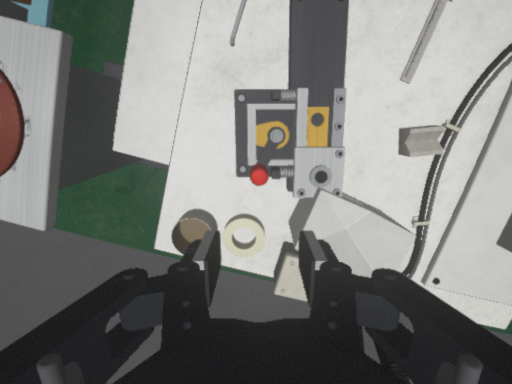

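Knob at (258,177) and cam flat stays against the yoke after release. Now over to the hook.

```bash
python3 -m crank '[{"x":0.98,"y":0.02,"z":0,"roll":0},{"x":0.98,"y":0.02,"z":0,"roll":0},{"x":0.98,"y":0.02,"z":0,"roll":0},{"x":0.98,"y":0.02,"z":0,"roll":0},{"x":0.98,"y":0.02,"z":0,"roll":0},{"x":0,"y":0,"z":0.8,"roll":1},{"x":0,"y":0,"z":0.7,"roll":1},{"x":0,"y":0,"z":0,"roll":0.9},{"x":0,"y":0,"z":0,"roll":0}]' 0.35
python3 - <<'E'
from h import *
w=load("w6")
M=np.array([.520,.170]);th=np.radians(-74.67);X=np.array([np.cos(th),np.sin(th)]);Y=np.array([-X[1],X[0]])
p=onz(w,258.5,176.9,.106)[:2]-(M+.06*X-.058*Y);print("knob r,ang",np.linalg.norm(p),np.degrees(np.arctan2(p@Y,p@X))+153)
w=snap("wrist","w7"); o=ctrl.get_obs(); print(R.from_rotvec(o["tool_rot"]).as_matrix().round(3))
E
```

```text
t: 9.0
tool_pos: [0.397, 0.3299, 0.2043]
tool_rot: [-2.308, -2.13, 0.007]
contact_force: [-0.5, -0.5, -0.0]
opening: 0.0552
knob r,ang 0.050550554693701455 126.78852124815404
[[ 0.08   0.997 -0.002]
 [ 0.997 -0.08  -0.001]
 [-0.001 -0.002 -1.   ]]
```

View pics/w7.png

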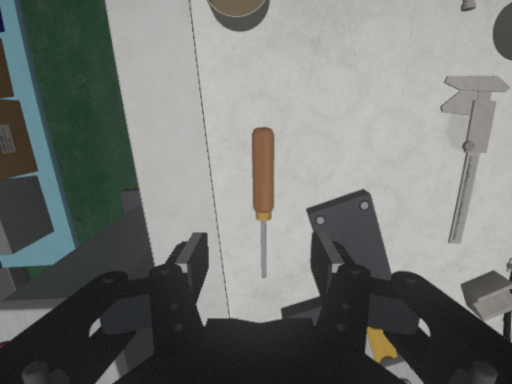

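```bash
python3 - <<'E'
from h import *
w=load("w7"); hsv=cv2.cvtColor(w["img"],cv2.COLOR_RGB2HSV)
m=cv2.inRange(hsv,np.array((3,110,40)),np.array((16,255,255))); m[:100]=0;m[240:]=0;m[:,:230]=0;m[:,300:]=0
c=max(cv2.findContours(m,0,1)[0],key=cv2.contourArea); print(cv2.minAreaRect(c),cv2.boundingRect(c))
for z in(.0175,.035):
    print(z,[onz(w,u,v,z)[:2].round(4) for u,v in((262.5,127),(263,169),(263.5,212))])
print("tip",onz(w,264.5,277,.0)[:2].round(4),"shank",onz(w,264.3,250,.0175)[:2].round(4),"cam",ray(w,0,0)[0])
crop(w,230,100,300,290,4,"w7c")
E
```

```text
((262.5, 171.0), (82.0, 17.0), 90.0) (254, 130, 18, 83)
0.0175 [array([0.4038, 0.3893]), array([0.4007, 0.3423]), array([0.3973, 0.2904])]
0.035 [array([0.4037, 0.3897]), array([0.4008, 0.3453]), array([0.3976, 0.2962])]
tip [0.3914 0.1917] shank [0.3945 0.2405] cam [0.40187251 0.39653638 0.33614162]
```

View pics/w7c.png

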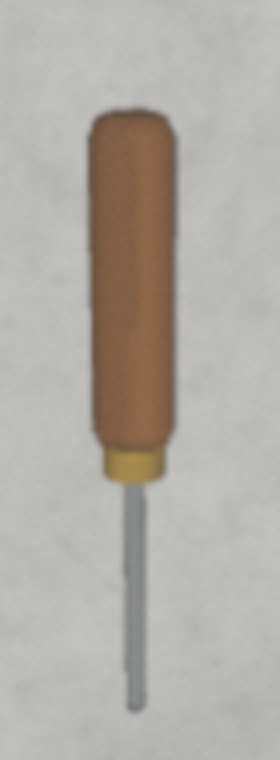

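```bash
python3 -m crank '[{"x":0.22,"y":0.045,"z":0.5,"roll":-0.15},{"x":0,"y":0,"z":1,"roll":0},{"x":0,"y":0,"z":0.9,"roll":0},{"x":0,"y":0,"z":0.4,"roll":0},{"x":0,"y":0,"z":0.2,"roll":0},{"x":0,"y":0,"z":0,"roll":0}]' 0.4 60
python3 - <<'E'
from h import *
w=snap("wrist","w8")
E
```

```text
t: 9.8
tool_pos: [0.4022, 0.3436, 0.027]
tool_rot: [-2.291, -2.15, 0.0]
contact_force: [-0.1, -0.7, 0.5]
opening: 0.0514
```

View pics/w8.png

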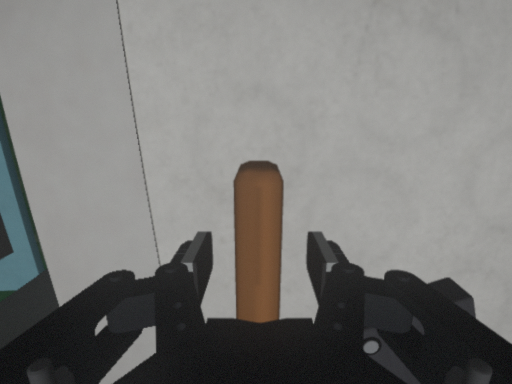

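```bash
python3 -m crank '[{"x":0,"y":0,"z":0.18,"roll":0},{"x":0,"y":0,"z":0,"roll":0}]'; python3 -m crank '[{"x":0,"y":0,"z":0,"roll":0},{"x":0,"y":0,"z":0,"roll":0},{"x":0,"y":0,"z":0,"roll":0},{"x":0,"y":0,"z":0,"roll":0}]' 0.95 80;  python3 -m crank '[{"x":0,"y":0,"z":-0.3,"roll":0},{"x":0,"y":0,"z":-1,"roll":0},{"x":0,"y":0,"z":0,"roll":0},{"x":0,"y":0,"z":0,"roll":0}]'
python3 - <<'E'
from h import *
s=snap("side","s9"); t=snap("top","t9"); crop(s,160,120,320,260,5,"s9c"); crop(t,180,170,380,280,4,"t9c"); o=ctrl.get_obs(); print(o["tool_pos"],o["wrist_torque"],R.from_rotvec(o["tool_rot"]).as_matrix().round(3))
E
```

```text
t: 10.1
tool_pos: [0.4019, 0.3435, 0.016]
tool_rot: [-2.291, -2.149, 0.0]
contact_force: [-0.3, -0.7, -0.8]
opening: 0.0511
t: 10.6
tool_pos: [0.4026, 0.3439, 0.0167]
tool_rot: [2.291, 2.149, 0.002]
contact_force: [0.5, 0.3, 4.0]
opening: 0.0228
t: 11.1
tool_pos: [0.4019, 0.3435, 0.0945]
tool_rot: [2.291, 2.149, 0.001]
contact_force: [0.1, -0.5, -0.6]
opening: 0.0229
[0.40089701 0.34286736 0.09259667] [-0.05520765  0.03609369  0.02375063] [[ 0.064  0.998 -0.003]
 [ 0.998 -0.064 -0.002]
 [-0.002 -0.002 -1.   ]]
```

View pics/s9c.png

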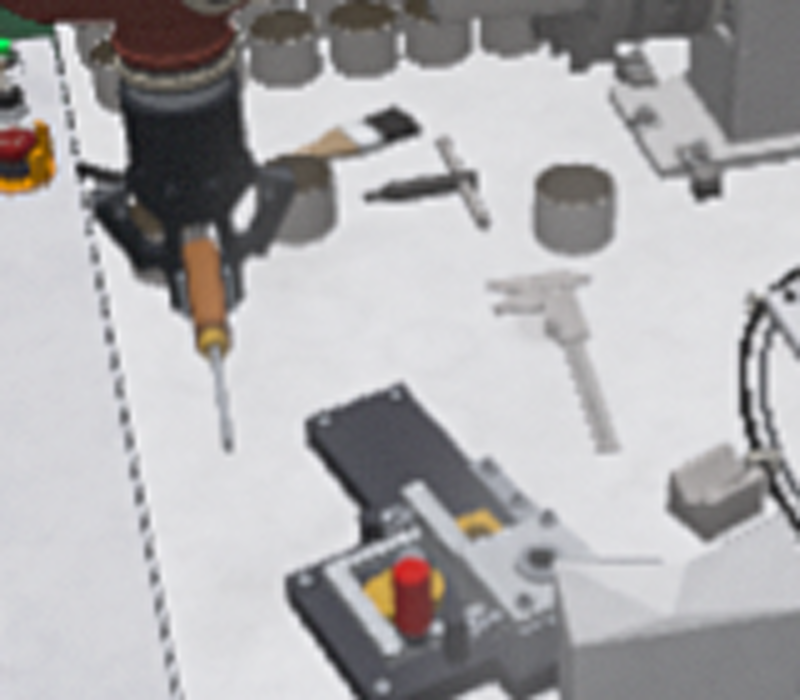

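View pics/t9c.png

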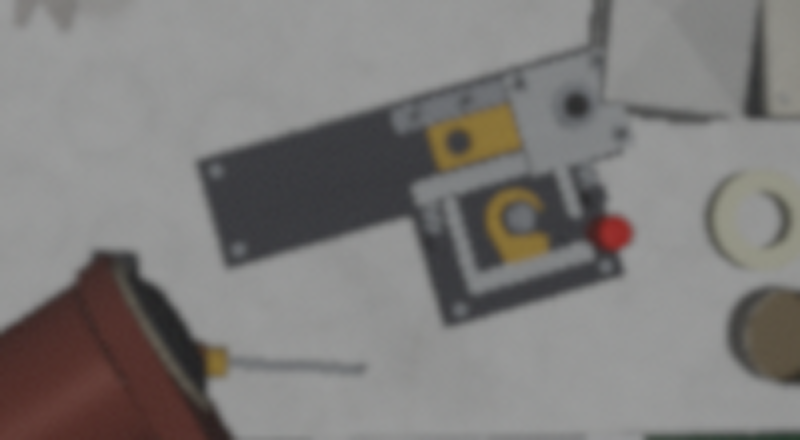

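```bash
python3 - <<'E'
from h import *
s=load("s9");t=load("t9");o=ctrl.get_obs();T=R.from_rotvec(o["tool_rot"]).as_matrix()
p,e=tri((s,160+228.5/5-.5,120+447.5/5-.5),(t,180+363.5/4-.5,170+369.5/4-.5)); print(p,e,"in tool",(T.T@(p-o["tool_pos"])).round(4),o["tool_pos"])
M=np.array([.520,.170]);th=np.radians(-74.67);X=np.array([np.cos(th),np.sin(th)]);Y=np.array([-X[1],X[0]])
for u,v in [(458,142)]:
    q=onz(t,180+(u+.5)/4-.5,170+(v+.5)/4-.5,.036)[:2]; print("hole top",q,(q-M)@X,(q-M)@Y)
w=load("w6"); crop(w,280,80,350,150,8,"w6c")
E
```

```text
[0.39083874 0.19905778 0.0811386 ] [np.float64(0.00010064641935387756), np.float64(0.00010064641935380137)] in tool [-0.1441 -0.0008  0.0117] [0.40089701 0.34286736 0.09259667]
hole top [0.53222419 0.13252131] 0.03937697355187023 0.001880700184292973
```

View pics/w6c.png

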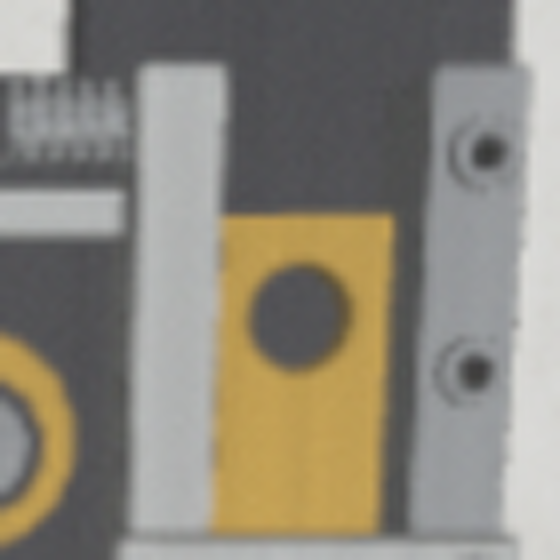

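```bash
python3 -m crank '[{"x":0,"y":0,"z":0,"roll":-0.92},{"x":0,"y":0,"z":0,"roll":-0.92},{"x":0,"y":0,"z":0,"roll":-0.92},{"x":-0.54,"y":0.39,"z":0,"roll":0},{"x":-0.54,"y":0.39,"z":0,"roll":0},{"x":-0.54,"y":0.39,"z":0,"roll":0},{"x":0,"y":0,"z":0,"roll":0},{"x":0,"y":0,"z":0,"roll":0}]'
python3 - <<'E'
from h import *
s=snap("side","s10"); t=snap("top","t10"); w=snap("wrist","w10"); crop(s,200,180,300,270,7,"s10c"); crop(t,220,170,350,260,6,"t10c"); o=ctrl.get_obs(); print(o["tool_pos"],R.from_rotvec(o["tool_rot"]).as_matrix().round(4))
E
```

```text
t: 12.2
tool_pos: [0.4942, 0.2681, 0.0925]
tool_rot: [-1.905, -2.496, 0.004]
contact_force: [-0.1, -0.6, -2.0]
opening: 0.0232
[0.49424493 0.26883981 0.09339197] [[-2.652e-01  9.642e-01 -1.400e-03]
 [ 9.642e-01  2.652e-01 -4.000e-04]
 [-0.000e+00 -1.500e-03 -1.000e+00]]
```

View pics/s10c.png

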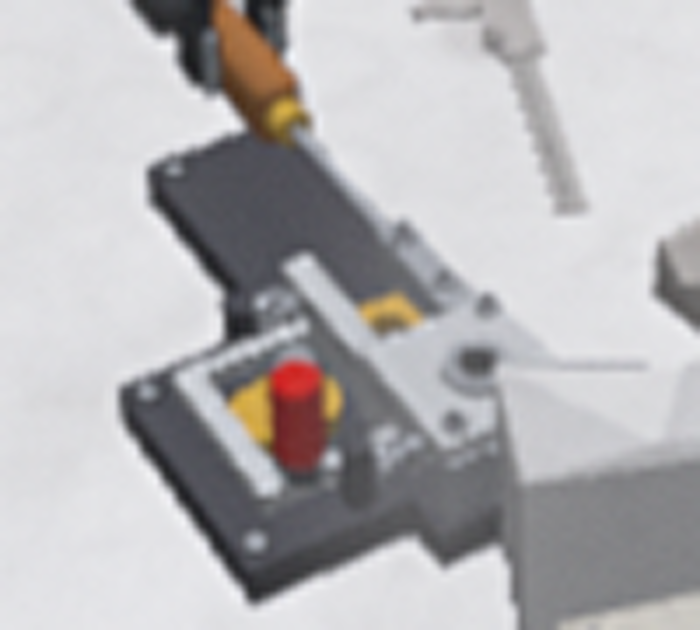

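View pics/t10c.png

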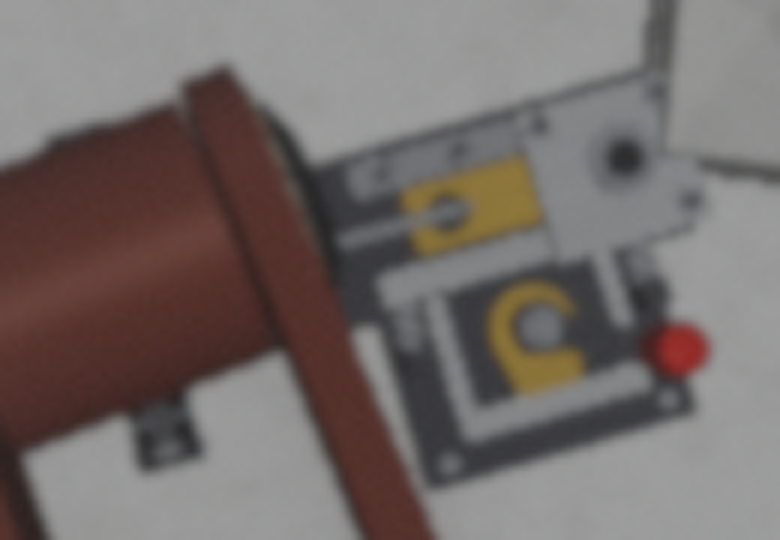

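View pics/w10.png

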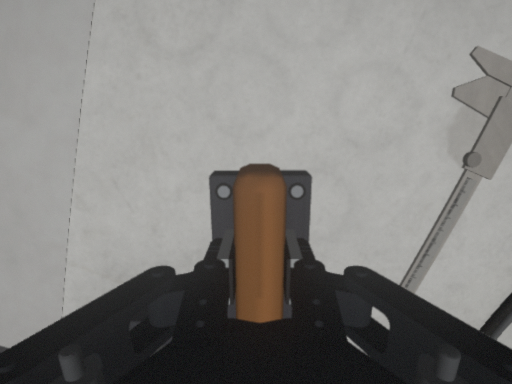

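```bash
python3 - <<'E'
from h import *
t=load("t10")
M=np.array([.520,.170]);th=np.radians(-74.67);X=np.array([np.cos(th),np.sin(th)]);Y=np.array([-X[1],X[0]])
f=lambda x,y:(220+(x+.5)/6-.5,170+(y+.5)/6-.5)
for n,p,z in [("shank end",(465,209),.095),("shank base",(342,241),.095),("hole",(449,211),.036),("nearcorner",(402,187),.036),("nearcorner2",(416,255),.036),("jawfront",(380,279),.058),("jawfrontR",(384,308),.058),("farlinkR",(540,225),.036)]:
    q=onz(t,*f(*p),z)[:2]-M; print(n,(q@X).round(4),(q@Y).round(4))
o=ctrl.get_obs();q=o["tool_pos"][:2]-M; print(q@X,q@Y)
E
```

```text
shank end 0.0393 -0.0004
shank base -0.0125 0.001
hole 0.0404 0.0026
nearcorner 0.0237 0.0183
nearcorner2 0.0211 -0.0117
jawfront 0.0012 -0.0176
jawfrontR -0.0006 -0.0298
farlinkR 0.0767 -0.0142
-0.10213207788416181 0.0012923923233550216
```

```bash
python3 -m crank '[{"x":-0.035,"y":0.035,"z":0.3,"roll":0},{"x":0,"y":0,"z":0.3,"roll":0},{"x":0,"y":0,"z":0,"roll":0},{"x":0,"y":0,"z":0,"roll":0}]'
python3 - <<'E'
from h import *
s=snap("side","s11"); t=snap("top","t11"); crop(s,220,200,290,250,10,"s11c"); crop(t,260,180,340,240,9,"t11c"); o=ctrl.get_obs(); print(o["tool_pos"])
E
```

```text
t: 12.85
tool_pos: [0.4978, 0.2669, 0.0577]
tool_rot: [-1.905, -2.497, 0.001]
contact_force: [0.9, 0.7, -0.9]
opening: 0.0229
[0.49843771 0.26711447 0.05865286]
```

View pics/s11c.png

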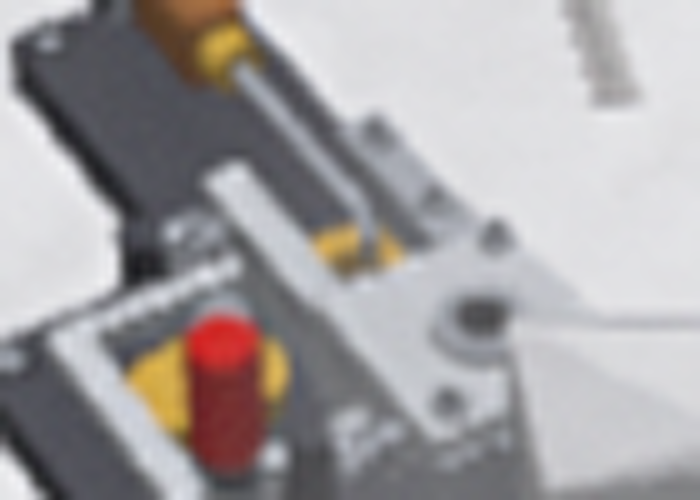

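View pics/t11c.png

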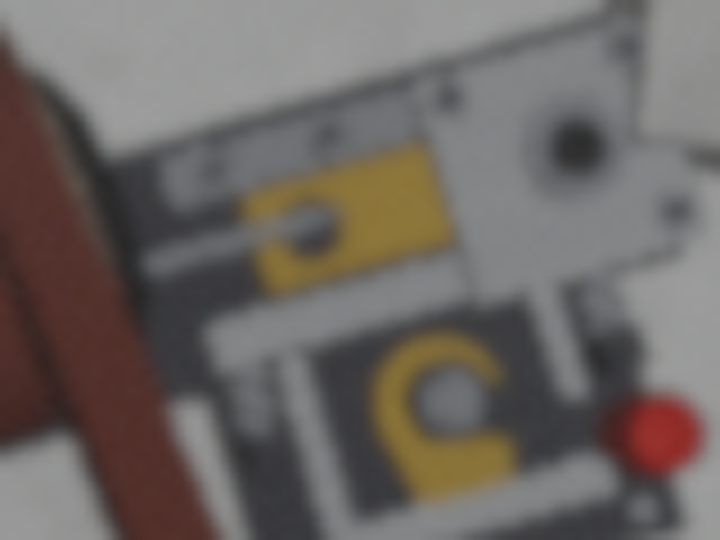

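```bash
python3 - <<'E'
from h import *
t=load("t11"); s=load("s11")
M=np.array([.520,.170]);th=np.radians(-74.67);X=np.array([np.cos(th),np.sin(th)]);Y=np.array([-X[1],X[0]])
f=lambda x,y:(260+(x+.5)/9-.5,180+(y+.5)/9-.5)
g=lambda x,y:(220+(x+.5)/10-.5,200+(y+.5)/10-.5)
for n,p,z in [("shank end",(333,214),.060),("shank mid",(230,240),.06),("hole",(314,228),.036),("corner",(243,197),.036),("corner2",(270,294),.036)]:
    q=onz(t,*f(*p),z)[:2]-M; print(n,(q@X).round(4),(q@Y).round(4))
for n,p,z in [("tip",(370,262),.041),("hole",(365,262),.036)]:
    q=onz(s,*g(*p),z)[:2]-M; print("side",n,(q@X).round(4),(q@Y).round(4))
# predicted pixels in top crop for hole centre candidates
for hx,hy in((.0395,.0015),(.041,.0015)):
    P=np.r_[M+hx*X+hy*Y,.036]; print("pred top",(proj(t,P)-[260,180])*9,"side",(proj(s,P)-[220,200])*10)
E
```

```text
shank end 0.0436 0.0038
shank mid 0.0135 0.0048
hole 0.0404 0.0022
corner 0.0231 0.0166
corner2 0.0226 -0.0125
side tip 0.0465 0.001
side hole 0.0411 0.0023
pred top [307.90781487 227.26747843] side [355.51606826 255.2820703 ]
pred top [312.85913398 225.83160106] side [357.98035483 258.17682819]
```

Tip sits ~1.7 mm to +y of the hole centre; correct and descend into the hole.

```bash
python3 -m crank '[{"x":0,"y":-0.03,"z":0,"roll":0},{"x":0,"y":0,"z":0.08,"roll":0},{"x":0,"y":0,"z":0.08,"roll":0},{"x":0,"y":0,"z":0.07,"roll":0},{"x":0,"y":0,"z":0,"roll":0},{"x":0,"y":0,"z":0,"roll":0}]'
python3 - <<'E'
from h import *
s=snap("side","s12"); t=snap("top","t12"); crop(s,220,200,290,250,10,"s12c"); crop(t,260,180,340,240,9,"t12c"); o=ctrl.get_obs(); print(o["tool_pos"],o["contact_force"])
E
```

```text
t: 13.7
tool_pos: [0.4963, 0.2665, 0.0443]
tool_rot: [1.906, 2.498, 0.0]
contact_force: [-0.1, -0.1, -0.9]
opening: 0.023
[0.49644707 0.26651194 0.0445078 ] [-0.17903198  0.58904412 -0.99018702]
```

View pics/s12c.png

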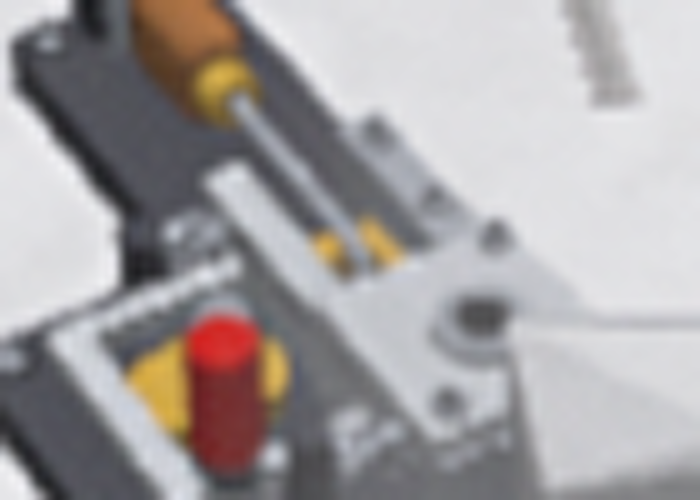

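View pics/t12c.png

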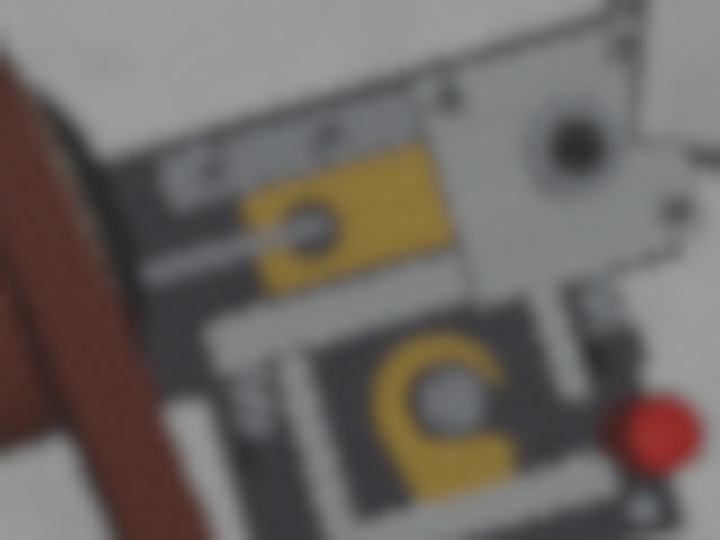

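Tip is centred in the hole with no contact force, so it's inside. Drag.

```bash
python3 -m crank '[{"x":0.1,"y":0,"z":0,"roll":0},{"x":0.1,"y":0,"z":0,"roll":0},{"x":0.1,"y":0,"z":0,"roll":0},{"x":0.15,"y":0,"z":0,"roll":0},{"x":0.15,"y":0,"z":0,"roll":0},{"x":0.15,"y":0,"z":0,"roll":0},{"x":0,"y":0,"z":0,"roll":0}]'
python3 - <<'E'
from h import *
s=snap("side","s13"); t=snap("top","t13"); crop(s,200,180,290,250,8,"s13c"); o=ctrl.get_obs(); print(o["tool_pos"],o["contact_force"])
E
```

```text
t: 14.68
tool_pos: [0.4841, 0.3108, 0.0443]
tool_rot: [-1.904, -2.498, -0.001]
contact_force: [1.5, -0.5, -0.8]
opening: 0.023
[0.48423687 0.31020642 0.04429867] [ 0.397255   -0.69300149 -0.36475966]
```

View pics/s13c.png

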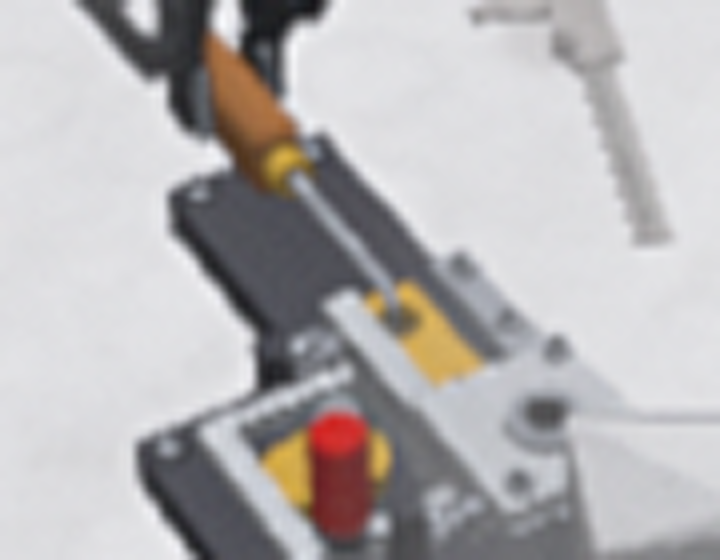

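The link follows the hook. Continue.

```bash
python3 -m crank '[{"x":0.17,"y":0,"z":0,"roll":0},{"x":0.17,"y":0,"z":0,"roll":0},{"x":0.17,"y":0,"z":0,"roll":0},{"x":0.17,"y":0,"z":0,"roll":0},{"x":0.17,"y":0,"z":0,"roll":0},{"x":0.17,"y":0,"z":0,"roll":0},{"x":0.17,"y":0,"z":0,"roll":0},{"x":0.17,"y":0,"z":0,"roll":0},{"x":0.12,"y":0,"z":0,"roll":0},{"x":0.1,"y":0,"z":0,"roll":0}]'; python3 -m crank '[{"x":0,"y":0,"z":0,"roll":0}]'
python3 - <<'E'
from h import *
s=snap("side","s14"); t=snap("top","t14"); crop(s,190,170,290,250,8,"s14c");crop(t,220,180,340,260,6,"t14c"); o=ctrl.get_obs(); print(o["tool_pos"],o["contact_force"])
E
```

```text
t: 16.02
tool_pos: [0.4592, 0.4017, 0.0443]
tool_rot: [1.906, 2.498, -0.0]
contact_force: [0.3, -1.3, -1.6]
opening: 0.0226
t: 16.15
tool_pos: [0.4592, 0.4019, 0.0444]
tool_rot: [-1.905, -2.498, -0.001]
contact_force: [1.1, 0.1, -0.2]
opening: 0.0233
[0.45934531 0.40147795 0.04438634] [ 0.38951706 -0.31368326 -0.40734961]
```

View pics/s14c.png

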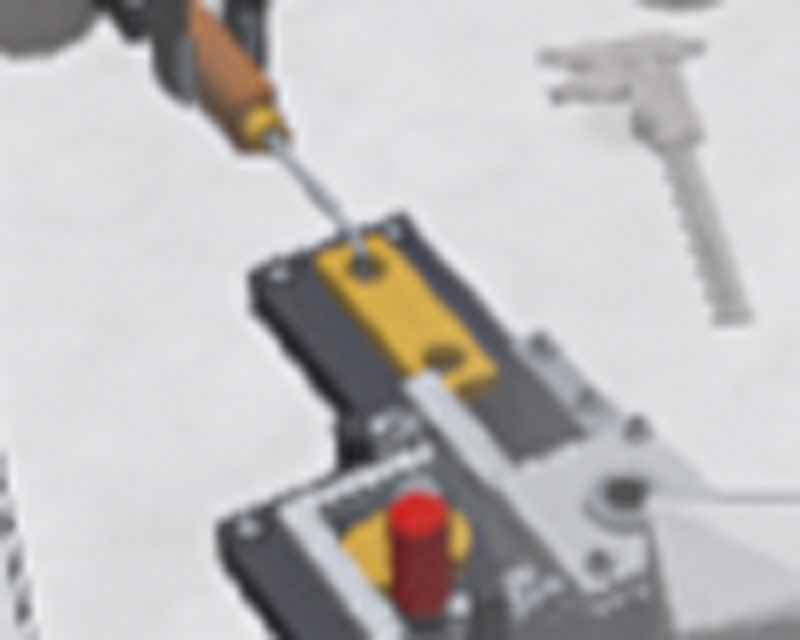

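View pics/t14c.png

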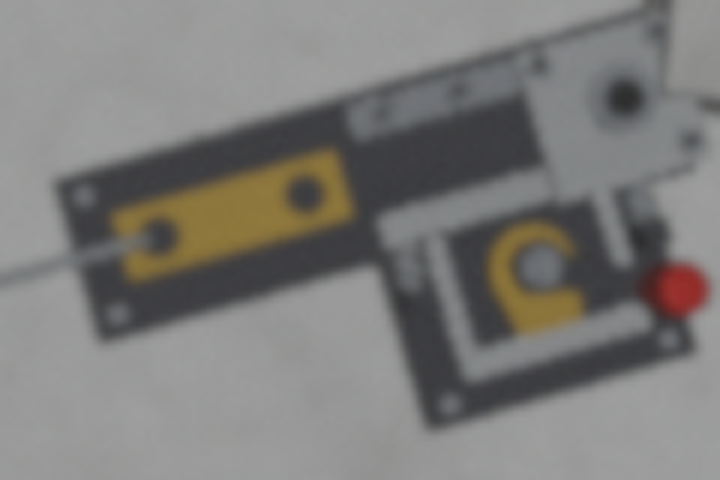

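```bash
python3 - <<'E'
from h import *
t=load("t14"); s=load("s14")
M=np.array([.520,.170]);th=np.radians(-74.67);X=np.array([np.cos(th),np.sin(th)]);Y=np.array([-X[1],X[0]])
f=lambda x,y:(220+(x+.5)/6-.5,180+(y+.5)/6-.5)
g=lambda x,y:(190+(x+.5)/8-.5,170+(y+.5)/8-.5)
for n,p,z in [("rear1",(339,148),.036),("rear2",(354,215),.036),("near1",(112,211),.036),("near2",(128,282),.036),("hole",(160,236),.036),("ledge1",(55,182),.024),("ledge2",(101,341),.024),("jawfront",(379,217),.058),("railfront",(348,103),.058)]:
    q=onz(t,*f(*p),z)[:2]-M; print(n,(q@X).round(4),(q@Y).round(4))
for n,p,z in [("rear",(495,366),.036),("near",(318,253),.036),("rearbot",(493,382),.024)]:
    q=onz(s,*g(*p),z)[:2]-M; print("side",n,(q@X).round(4),(q@Y).round(4))
for nm,d,win in(("t",t,None),("s",s,None)):
    print(nm,[proj(d,[x,y,0]).round(0) for x,y in((.3,.5),(.35,.45),(.4,.45))])
E
```

```text
rear1 -0.0052 0.0171
rear2 -0.0072 -0.0126
near1 -0.1074 0.0182
near2 -0.1091 -0.0132
hole -0.0904 0.002
ledge1 -0.1283 0.038
ledge2 -0.1279 -0.0344
jawfront 0.001 -0.0167
railfront 0.0021 0.0334
side rear -0.0076 0.0139
side near -0.1063 -0.0142
side rearbot -0.0114 0.0149
t [array([157., 295.]), array([175., 276.]), array([175., 257.])]
s [array([171., 179.]), array([186., 184.]), array([199., 182.])]
```

```bash
python3 -m crank '[{"x":0.1,"y":0,"z":0,"roll":0},{"x":0,"y":0,"z":0,"roll":0},{"x":-0.09,"y":0,"z":0,"roll":0},{"x":0,"y":0,"z":-0.1,"roll":0},{"x":0,"y":0,"z":-0.3,"roll":0},{"x":0,"y":0,"z":-0.5,"roll":0},{"x":0,"y":0,"z":0,"roll":0}]'
python3 - <<'E'
from h import *
s=snap("side","s15"); t=snap("top","t15"); w=snap("wrist","w15"); crop(s,180,160,280,240,8,"s15c");crop(t,100,180,300,300,4,"t15c"); o=ctrl.get_obs(); print(o["tool_pos"],o["contact_force"])
print("cup",onz(t,145,260,.047))
E
```

```text
t: 17.12
tool_pos: [0.4616, 0.4035, 0.1029]
tool_rot: [1.904, 2.495, 0.012]
contact_force: [0.1, 0.3, -0.6]
opening: 0.0229
[0.45882167 0.40160364 0.09779537] [-0.4844805  -0.76796714 -1.2507049 ]
cup [0.39610902 0.51743621 0.047     ]
```

View pics/s15c.png

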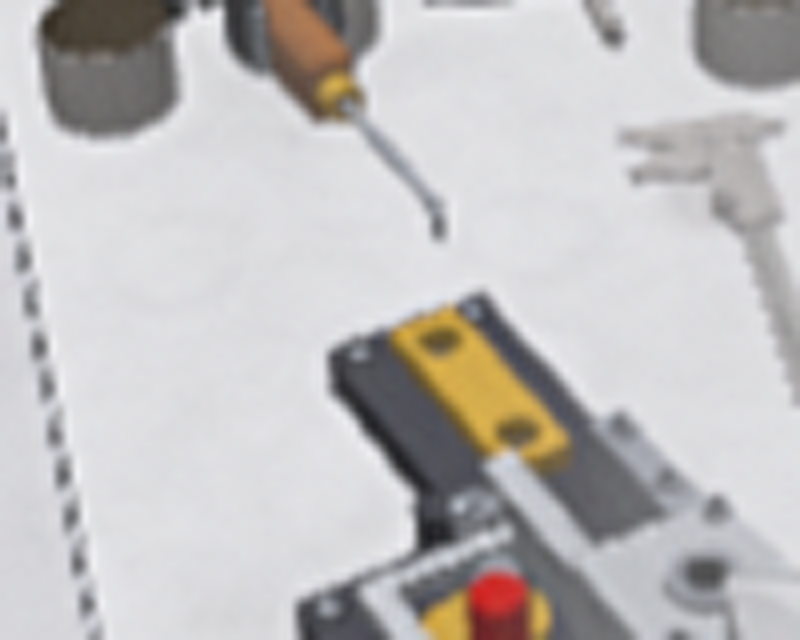

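View pics/t15c.png

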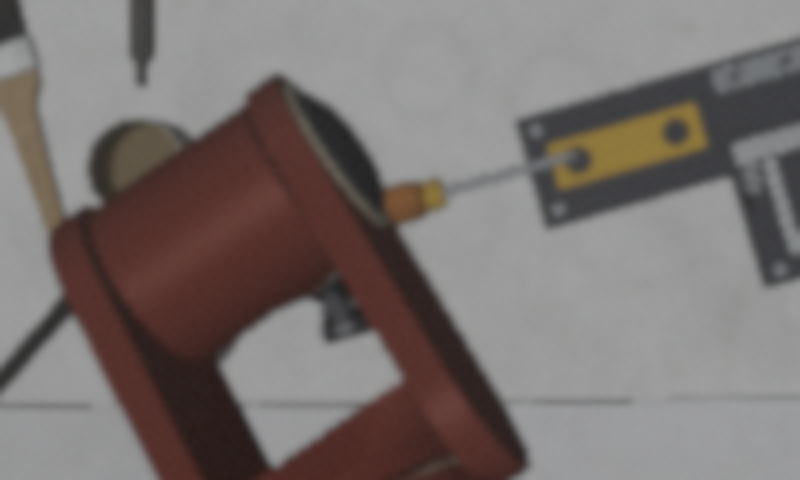

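View pics/w15.png

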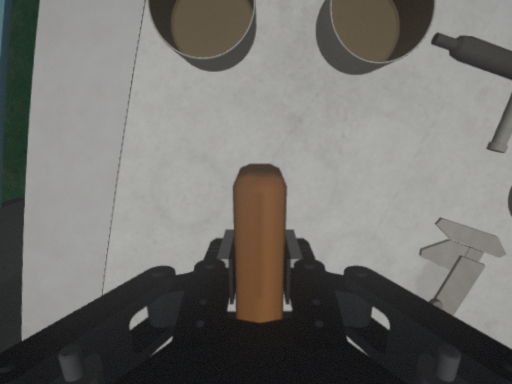

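```bash
python3 -m crank '[{"x":0,"y":0,"z":0,"roll":0.92},{"x":0,"y":0,"z":0,"roll":0.92},{"x":0,"y":0,"z":0,"roll":0.92},{"x":-0.26,"y":-0.52,"z":0,"roll":0},{"x":-0.26,"y":-0.52,"z":0,"roll":0},{"x":0,"y":0,"z":0.4,"roll":0},{"x":0,"y":0,"z":0.4,"roll":0},{"x":0,"y":0,"z":0.2,"roll":0},{"x":0,"y":0,"z":0,"roll":0},{"x":0,"y":0,"z":0,"roll":0}]'
```

```text
t: 18.52
tool_pos: [0.3955, 0.3751, 0.0389]
tool_rot: [2.291, 2.149, 0.002]
contact_force: [-0.5, -0.7, -0.6]
opening: 0.0225
```

Lower 22 mm in steps to the height at which the hook was picked up.

```bash
python3 -m crank '[{"x":0,"y":0,"z":0.2,"roll":0},{"x":0,"y":0,"z":0.1,"roll":0},{"x":0,"y":0,"z":0.06,"roll":0},{"x":0,"y":0,"z":0,"roll":0},{"x":0,"y":0,"z":0,"roll":0}]'
```

```text
t: 19.15
tool_pos: [0.395, 0.3748, 0.0167]
tool_rot: [2.291, 2.149, 0.001]
contact_force: [-0.3, -0.4, -1.5]
opening: 0.0229
```

```bash
python3 -m crank '[{"x":0,"y":0,"z":0.01,"roll":0},{"x":0,"y":0,"z":0,"roll":0}]'; python3 -m crank '[{"x":0,"y":0,"z":0,"roll":0},{"x":0,"y":0,"z":0,"roll":0},{"x":0,"y":0,"z":0,"roll":0},{"x":0,"y":0,"z":0,"roll":0},{"x":0,"y":0,"z":-0.3,"roll":0},{"x":0,"y":0,"z":-0.7,"roll":0},{"x":0,"y":0,"z":-1,"roll":0},{"x":0,"y":0,"z":-1,"roll":0},{"x":0,"y":0,"z":0,"roll":0}]' 0.4
python3 - <<'E'
from h import *
s=snap("side","s16"); t=snap("top","t16"); w=snap("wrist","w16"); crop(s,170,140,310,260,5,"s16c")
E
```

```text
t: 19.4
tool_pos: [0.395, 0.3748, 0.0167]
tool_rot: [2.291, 2.149, -0.0]
contact_force: [-1.9, -2.2, 4.9]
opening: 0.0226
t: 20.52
tool_pos: [0.3981, 0.3771, 0.205]
tool_rot: [2.29, 2.148, 0.023]
contact_force: [0.0, 0.4, -0.1]
opening: 0.0513
```

View pics/s16c.png

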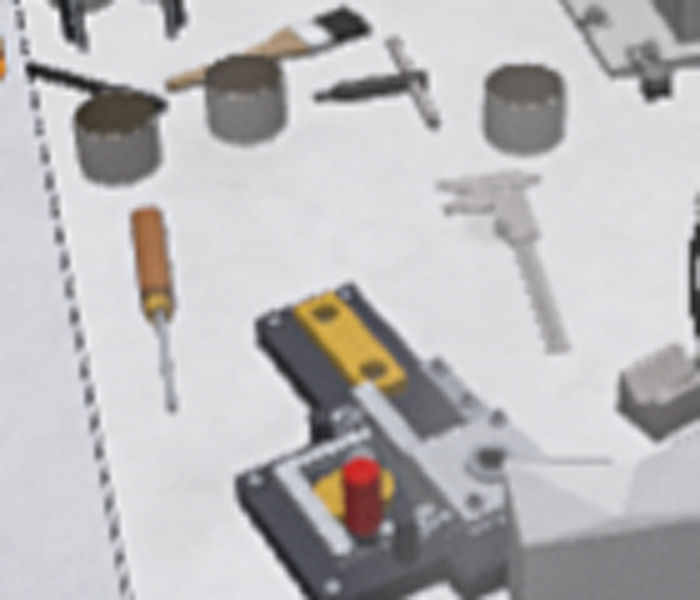

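View pics/w16.png

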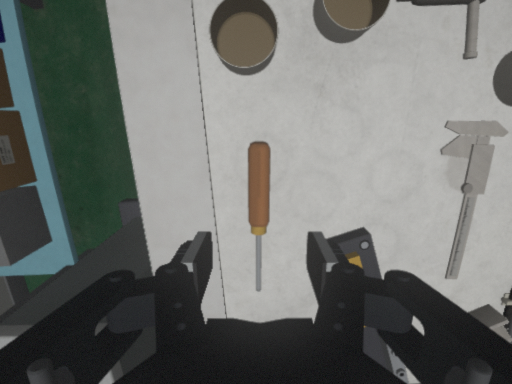

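Hook lies flat on the bench, clear of the jig. Final look at the link and cam from above.

```bash
python3 -m crank '[{"x":0,"y":0,"z":-0.8,"roll":0},{"x":-0.8,"y":0.5,"z":-0.8,"roll":0},{"x":-0.8,"y":0.5,"z":0,"roll":0},{"x":-0.8,"y":0.5,"z":0,"roll":-0.9},{"x":0,"y":0,"z":0,"roll":-0.9},{"x":0,"y":0,"z":0,"roll":-0.9},{"x":0,"y":0,"z":0,"roll":0},{"x":0,"y":0,"z":0,"roll":0}]'
python3 - <<'E'
from h import *
w=snap("wrist","w17"); t=snap("top","t17"); crop(w,180,60,340,220,4,"w17c")
E
```

```text
t: 21.68
tool_pos: [0.4708, 0.2331, 0.2832]
tool_rot: [-1.915, -2.488, 0.003]
contact_force: [0.1, 1.2, 0.5]
opening: 0.0515
```

View pics/w17.png

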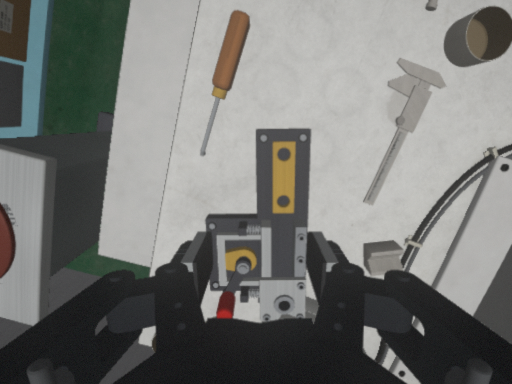

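View pics/w17c.png

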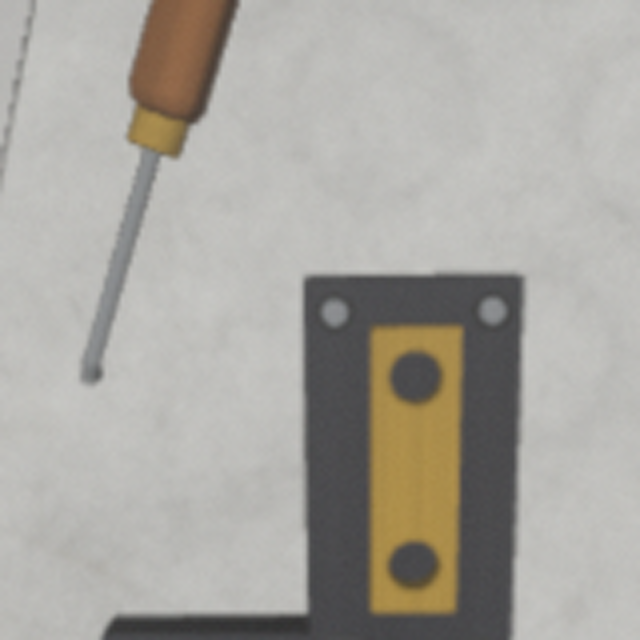

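```bash
python3 - <<'E'
from h import *
w=load("w17")
M=np.array([.520,.170]);th=np.radians(-74.67);X=np.array([np.cos(th),np.sin(th)]);Y=np.array([-X[1],X[0]])
f=lambda x,y:(180+(x+.5)/4-.5,60+(y+.5)/4-.5)
for n,p,z in [("ledgeend",(414,275),.024),("near",(416,326),.036),("rear",(414,612),.036),("rearbot",(414,614),.024),("deckcorner",(110,618),.024)]:
    q=onz(w,*f(*p),z)[:2]-M; print(n,(q@X).round(4),(q@Y).round(4))
# jaw/rail front
c=onz(w,265,226,.058)[:2]-M; print("jawfront~",c@X,c@Y)
b=blob(w,(0,150,130),(8,255,255),(200,280,245,330))[:1]; print(b)
E
```

```text
ledgeend -0.1309 0.0008
near -0.1146 0.0007
rear -0.0142 0.0014
rearbot -0.0094 0.0024
deckcorner -0.0087 -0.1098
jawfront~ -0.0025159885905772154 -0.02490546497760836
[(np.int32(98), array([217, 310,  15,   8], dtype=int32), array([223.8, 313.9]))]
```

Link length reads 100 mm, its rear end lies at about −14 mm (fully out), and its near end at −115 mm, on the ledge. Robot is clear of everything; hand in.

```bash
python3 - <<'E'
from h import *
print(ctrl.get_obs()["contact_force"],ctrl.get_obs()["t"]); print(ctrl.finish_job())
E
```

```text
[ 0.21558189  0.25711804 -0.24515522] 21.775
the job is handed in; nothing more can be done
None
```

The job is done and handed in at about 21.8 s.

- **Crank:** I turned the red knob counter-clockwise from about 0.28 rad and let go. It settled at about 2.21 rad, with the cam's flat on the yoke and the jaw staying open.
- **Link:** I put the hook's tip in the link's near hole and dragged the link out; the fingers stayed off it. It now lies on the ledge with its rear end at x ≈ −14 mm and its near end at about −115 mm in the jig's frame (the ledge runs to −130 mm).
- **Hook:** It lies flat on the bench, handle centre near (0.395, 0.375) m. That is not where it started: I set it about 30 mm farther from the cam deck, well clear of the jig.

**Checks:**
- My last pictures showed the bystanders standing, and the arm was clear with no contact force.
- The largest force I read was about 13 N, while cranking.
- Estimates of the link's rear end differed by up to 5 mm between views and assumed heights; all put it outside the slot.
- My first two move commands were refused, I believe because each row must name all four values. Nothing moved.

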